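# Set the purge needle valve: close to the seat, open a quarter turn

### The job

Set the purge needle valve to a quarter turn open: turn its bar handle clockwise until you feel the needle bottom firmly on its seat, gently so that the soft seat is not crushed, then back the handle off anticlockwise by a quarter turn and let go. Do not disturb the things standing round it.

Things in the scene. Friction and masses are not known exactly. Their poses are not given: they have to be found in the camera images.
- valve: needle valve bolted to the bench (cannot move): dark foot plate 104x76x6 mm, on it an aluminium block 56x46 mm, top 44 mm above the bench, with a brass hose barb out of each end along x and a brass hexagon nut (26 mm across, 6 mm high) on top. Origin: centre of the plate's underside; z up; the spindle line is the upright line through it.
- handle: dark bar handle of the valve, 56 mm long, 12 mm thick, 26 mm tall, on a thin stem; underside 63 mm, top 89 mm above the bench. Origin: the bar's centre, on the spindle line; x along the bar, y across its 12 mm, z up. Turns about z at constant height: clockwise from above closes. Running drag about 0.04 N m; stays where it is left. Starts 1 to 3.2 rad from the seat (not known closer).
- handle_end (a point): middle of one end face of the bar handle, 28 mm from the spindle line along the bar's +x.
- seat_insert: brass insert holding the soft seat, hidden inside the valve block, fixed, on the spindle line 10 mm above the bench. From first touch of the seat, the torque on the handle rises over the drag by about 3.5 N m per radian of further closing: 0.13 N m on the seat is firm, 0.55 N m crushes it. A bar twists a little between gripper pads, so the tool may stand 0.1 to 0.3 rad ahead of it there; let go, the handle springs back almost to first touch.
- needle_tip (a point): tip of the valve's needle, hidden inside the block; it rises 1.0 mm for each full turn of opening. One reading is good to about 1 mm, i.e. to about a turn: too coarse to set the valve by.
- seat_face (a point): face of the soft seat, hidden inside the block; its height differs from start to start by up to 0.2 mm and does not change while you work. The needle touches it where the tip is at the height of this point. As coarsely read as the tip.
- lens_tube: bystander: black lens tube, a ring 30 mm across and 25 mm high, standing near the valve. Origin: centre of its underside.
- vial: bystander: glass vial with a white cap, 27 mm across, 57 mm high, standing near the valve. Origin: centre of its underside.
- dropper_bottle: bystander: amber dropper bottle, 33 mm across, 99 mm high, standing near the valve. Origin: centre of its underside.

How it is judged:
By the outcome, as a careful person would: the job done as asked, in the order asked, and still so for the second after the job is handed in, with the robot touching nothing.
It also fails if it takes over 67 s, if anything falls off the work surface, if the arm or the gripper's body presses on something with over 40 N, if the wrist force passes 120 N, or if a joint passes its speed limit or range.

### The arm

A 6-joint arm with a two-finger parallel gripper is mounted at the origin on a cart in front of the work surface, level with it; the furniture and walls round the work are solid. World frame = base frame: x ahead of the robot, y to its left, z up, the work surface at z = 0. Lengths are in m, angles in degrees, forces in N, time in s.
With the tool pointing down it reaches from about 0.3 to 0.75 m from the base axis. Payload 8.5 kg.
Tool frame: the origin (TCP) lies at the very end of the fingers, on their centre line; the grasp point (between the pads) lies 19 mm behind it (env.grip_point_offset is the distance from the TCP to the grasp point, in m); z points along the fingers, y is the direction in which the jaws open and shut (so a half turn about z gives the same grasp; the last joint's range is limited). The gripper opens to 85 mm and grips with 20 to 120 N. Pads are 22 mm wide; open, the fingers measure 114 mm over their backs; the gripper's body (76 mm by 85 mm) begins 54 mm behind the grasp point. The pads swing forward as they close: fully open they stand 13 mm farther back than shut.
Start: joints at [53.669, 21.807, 74.336, -0, 83.858, -12.336], TCP at [0.224, 0.502, 0.194] pointing down, gripper open.
Joint ranges: [-178.18, 178.18], [-50.72, 133.34], [12.68, 142.11], [-81.47, 261.47], [9.98, 163.14], [-165.26, 165.26]. Speed limits (degrees/s): [136.94, 136.94, 180, 180, 180, 180].

### API

Orientations are given as a 3x3 rotation matrix whose columns are the frame's x, y, z axes.
In Python, from rig import env gives the robot as it stands.
- The arm moves only by the tool move_arm, never from a script. Its argument "moves" is a list of rows, each a list of 4 numbers: the shift along the tool's x, y, z in mm, then the turn about the tool's z in rad. In form: [[tx, ty, tz, spin], ...]. A call has 1 to 20 rows; each row is the pose to reach, as a shift and turn from the pose commanded when the call began, along the tool's axes at that moment; what a row does not reach only later rows make up. A row lasts 1/10 s, in which the tool goes at most 50 mm and 8.59 degrees, less where a joint would pass 70% of its speed; a pose out of reach is approached as far as the arm can. A call with a gripper value outside its range is refused whole. "grip" is the closure, from 0 (fully open) to 1 (shut), set as the call begins (left out, the last holds). The fingers move at their own pace and stop on an object; "grip_force" is the grip in N (left out, the last holds). Time passes only in rows, so rows that repeat a pose let the fingers close. It gives the time, the measured TCP pose, the force and the opening at its end, in the units of the state.
- env.observe(): the state, without advancing time (a new reading comes with each control period).
- env.get_image(name): name is "scene" or "top" or "wrist"; returns the picture (400x640x3 uint8, red, green, blue); there is no depth.
- env.get_calibration(name): a dict with "fovy" (degrees; the focal length in pixels is half the picture's height over the tangent of half this angle, whatever the lens; pixels are square), "cx", "cy" (the principal point, pixels), "k1" (the pictures are not rectified: a ray, as slopes to the right and down, at radius r is drawn at 1 + k1 r^2 times it, then the intrinsics apply), "extrinsics" (4x4, takes a point from world to camera coordinates); the wrist camera has in their place "tool_from_camera" (4x4, takes a point from camera to tool coordinates, whose origin is the TCP and whose axes are the flange's). Camera axes: x right, y up, looking along -z (the intrinsics and any distortion apply to the point x, -y, -z); pixel columns grow to the right and rows downward; lengths in m; the calibration is good to about 2 mm. A picture is of the moment at which its call begins: read the wrist's pose just before it. get_calibration takes no time and is no camera call.
- env.close_job(): hands the job in, once; it reports no verdict.
Trained networks look in the newest picture that a camera, given by its name, has taken for a name from the list of things; names that differ only in an ending like _2 or _b are one class to them, and where a whole thing is asked for, a point or a joint stands for the part that bears it (a point fixed in the world has none). Each returns a list of dicts, best first, with "conf" (0 to 1); they miss things now and then, are a little off and sometimes report something else, mostly with a low value. They report only what shows in the picture. A call takes as long as a camera call.
- env.silhouettes(camera, name): "region" (400x640 bool, what is visible of it) and "point" ([row, column] in pixels, amid what is visible of it).
- env.tip_of(camera, name): "point" ([row, column] in pixels: a listed point, or the origin of a listed thing).
The state is a dict: "time_s": time; "q": joint angles; "qvel": joint speeds; "joint_efforts": joint torques, N m; "position": TCP position; "tool_rot": TCP orientation; "ft_force": force on the tool from outside, world axes, zero at the start; "wrist_torque": the same for the moment, N m; "grip_width": finger opening in m.
Only numpy, scipy, OpenCV 4.12 (cv2) and the standard library are available. Lean on these libraries where they do the work, as an engineer would, in place of code of your own. Each camera call takes 0.05 s, during which the arm holds its last target.

## Working session

There is one attempt and no reset: what is moved stays moved. The work goes in short steps, Python scripts to look and compute and a tool call to move; the robot and the scene stay as the last step left them, time stands still between calls to the robot, and variables do not carry over. Pictures are saved under pics/ and viewed, and the job is handed in when it is done.

Besides the shell and the picture viewer there is one more tool, called after "Call:" as a command line: name --pt "numbers of a row" for each row, then --argument value for the rest. move_arm: Moves the arm, as the interface text tells. Its arguments: {"type":"object","properties":{"moves":{"type":"array"},"grip":{"type":"number"},"grip_force":{"type":"number"}},"required":["moves"]}

```bash
ls; mkdir -p pics; cat > h.py <<'E'
import numpy as np,cv2
from rig import env
def ray(cam,pt,st=None):
    c=env.get_calibration(cam); f=200/np.tan(np.radians(c['fovy'])/2)
    r,cc=pt; d=np.array([(cc-c['cx'])/f,(r-c['cy'])/f]); u=d.copy()
    for _ in range(30): u=d/(1+c['k1']*(u@u))
    v=np.array([u[0],-u[1],-1.])
    if cam=='wrist':
        T=np.array(c['tool_from_camera']); W=np.eye(4); W[:3,:3]=st['tool_rot']; W[:3,3]=st['position']; M=W@T
    else: M=np.linalg.inv(np.array(c['extrinsics']))
    return M[:3,3],M[:3,:3]@v
def atz(cam,pt,z,st=None):
    o,d=ray(cam,pt,st); return o+d*(z-o[2])/d[2]
def save(img,n): cv2.imwrite('pics/'+n+'.png',img[:,:,::-1])
E
python3 - <<'E'
from h import *
s=env.observe(); print({k:np.round(v,4) for k,v in s.items()})
for c in ['scene','top','wrist']:
    save(env.get_image(c),c+'0')
for n,z in [('valve',0),('handle',.076),('handle_end',.076),('lens_tube',0),('vial',0),('dropper_bottle',0),('needle_tip',0.01),('seat_face',.01)]:
    for c in ['scene','top']:
        for t in env.tip_of(c,n)[:2]: print(n,c,round(t['conf'],2),np.round(t['point'],1),np.round(atz(c,t['point'],z),4))
E
```

```text
pics
{'time_s': np.float64(0.0), 'q': array([ 5.36675e+01,  2.18415e+01,  7.43856e+01,  7.00000e-04,
        8.38585e+01, -1.23365e+01]), 'qvel': array([-0.0302,  0.0152, -0.0656, -0.0129,  0.0076, -0.0296]), 'joint_efforts': array([-1.20000e-03, -4.48483e+01, -2.31265e+01, -3.00000e-04,
        4.90000e-03,  0.00000e+00]), 'position': array([0.2235, 0.5022, 0.1936]), 'tool_rot': array([[-9.136e-01,  4.067e-01, -9.000e-04],
       [ 4.067e-01,  9.136e-01, -1.200e-03],
       [ 3.000e-04, -1.500e-03, -1.000e+00]]), 'ft_force': array([-0.104 , -0.0788, -0.0419]), 'wrist_torque': array([-0.0403, -0.0113, -0.0181]), 'grip_width': np.float64(0.0858)}
valve scene 0.56 [257.  333.6] [ 0.5735 -0.3624  0.    ]
valve top 0.78 [210.5 344.2] [ 0.5711 -0.3554  0.    ]
handle scene 0.72 [223.9 330.1] [ 0.5649 -0.3618  0.076 ]
handle top 0.69 [203.7 349.8] [ 0.5696 -0.3622  0.076 ]
handle_end scene 0.82 [226.6 318.6] [ 0.5433 -0.3611  0.076 ]
handle_end top 0.6 [217.3 344.1] [ 0.5454 -0.354   0.076 ]
lens_tube scene 0.52 [224.9 336.8] [ 0.6232 -0.2739  0.    ]
lens_tube top 0.72 [177.4 298.2] [ 0.628  -0.2648  0.    ]
vial scene 0.67 [225.  363.5] [ 0.6721 -0.2955  0.    ]
vial top 0.64 [153.4 313.1] [ 0.6769 -0.2891  0.    ]
dropper_bottle scene 0.7 [301.3 323.5] [ 0.509  -0.4588  0.    ]
dropper_bottle top 0.57 [244.9 394.6] [ 0.514  -0.4518  0.    ]
needle_tip top 0.32 [218.1 343.9] [ 0.5551 -0.3555  0.01  ]
seat_face scene 0.23 [222.6 364.4] [ 0.6704 -0.3011  0.01  ]
```

View pics/scene0.png

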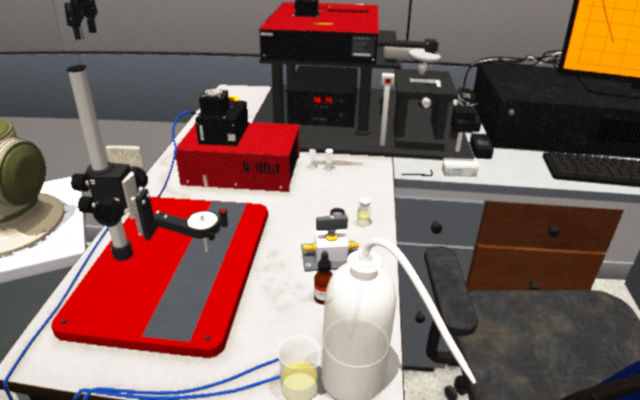

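View pics/top0.png

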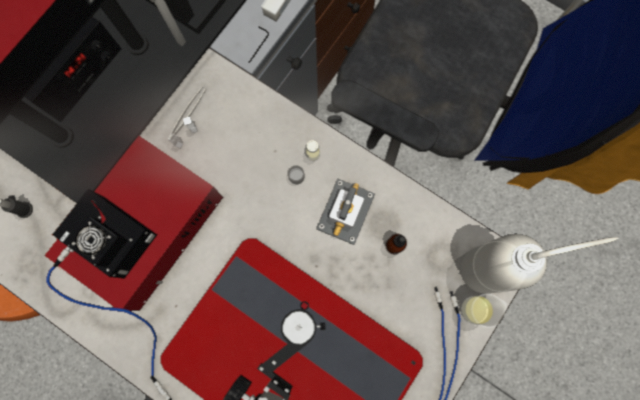

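```bash
python3 - <<'E'
import cv2
a=cv2.imread('pics/top0.png')[130:270,270:430]; b=cv2.imread('pics/scene0.png')[160:330,260:430]
cv2.imwrite('pics/topc.png',cv2.resize(a,None,fx=4,fy=4,interpolation=2)); cv2.imwrite('pics/scc.png',cv2.resize(b,None,fx=3.5,fy=3.5))
E
```

```text
(no output)
```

View pics/topc.png

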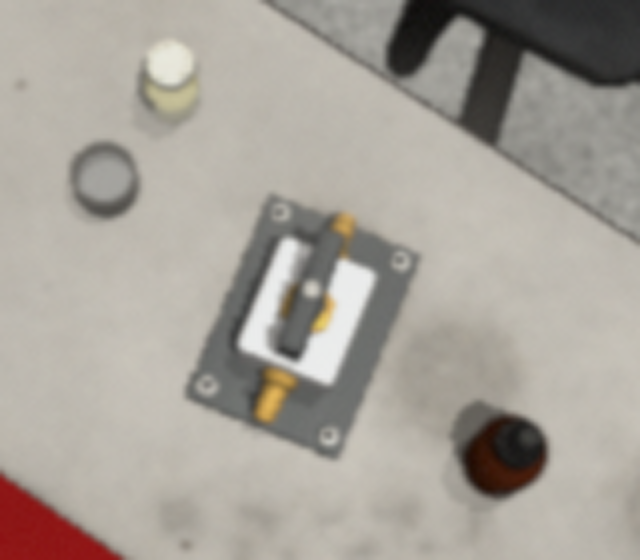

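View pics/scc.png

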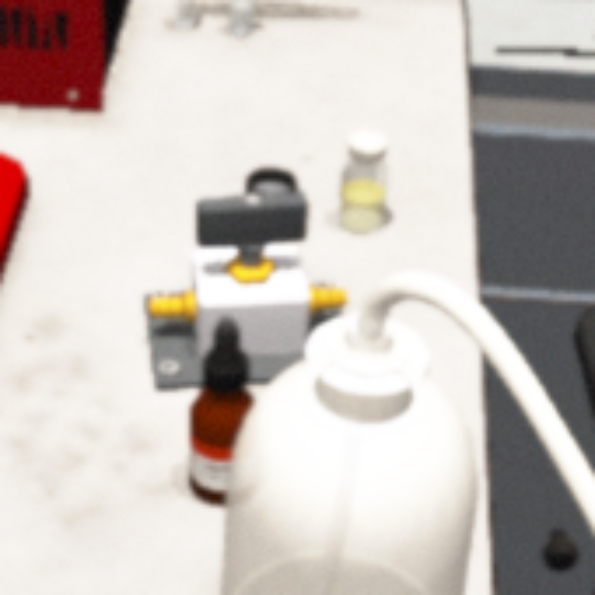

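The top view shows the valve amid its plate at about row 203, col 348, with the bar nearly along the plate's long axis. The vial is at (150, 312), the lens tube at (175, 296) and the amber bottle at (243, 397), which fits the network hits. Next I need the tall obstacles and the wrist joint's sign.

```bash
python3 - <<'E'
from h import *
for n,p in dict(plateTL=(248,240),plateR=(360,422),plateL=(360,162),stage=(327,298),post=(388,262),bottle=(262,510),bottle_top=(255,530),handle_top=(202,348)).items():
    print(n,[np.round(atz('top',p,z),3)[:2] for z in (0,.1,.2,.3)])
for n,p in dict(posttop=(70,78),postbase=(250,121),arm=(218,205),knob=(212,223),bottletop=(250,368),bottlebase=(390,355)).items():
    print(n,[np.round(atz('scene',p,z),3)[:2] for z in (0,.1,.2,.3)])
# handle angle from two top pixels crop (x4, off 270,130)
for nm,a,b in [('bar',(210,335),(345,292)),('barbs',(225,345),(405,268))]:
    P=[atz('top',(130+r/4,270+c/4),.089 if nm=='bar' else .025) for r,c in (a,b)]
    print(nm,np.round(P,4),np.degrees(np.arctan2(*(P[0]-P[1])[[1,0]])))
for c in ('top','scene'):
  o,_=ray(c,(200,320)); print(c,o)
E
```

```text
plateTL [array([ 0.487, -0.17 ]), array([ 0.478, -0.187]), array([ 0.469, -0.204]), array([ 0.459, -0.222])]
plateR [array([ 0.316, -0.509]), array([ 0.325, -0.49 ]), array([ 0.334, -0.47 ]), array([ 0.343, -0.451])]
plateL [array([ 0.281, -0.054]), array([ 0.294, -0.084]), array([ 0.307, -0.114]), array([ 0.32 , -0.144])]
stage [array([ 0.355, -0.287]), array([ 0.36 , -0.292]), array([ 0.365, -0.297]), array([ 0.37 , -0.301])]
post [array([ 0.248, -0.234]), array([ 0.265, -0.244]), array([ 0.281, -0.255]), array([ 0.298, -0.265])]
bottle [array([ 0.498, -0.662]), array([ 0.488, -0.626]), array([ 0.477, -0.591]), array([ 0.467, -0.555])]
bottle_top [array([ 0.514, -0.699]), array([ 0.502, -0.659]), array([ 0.49 , -0.619]), array([ 0.477, -0.579])]
handle_top [array([ 0.588, -0.361]), array([ 0.568, -0.358]), array([ 0.547, -0.355]), array([ 0.527, -0.351])]
posttop [array([0.153, 1.059]), array([0.172, 0.697]), array([0.191, 0.334]), array([ 0.211, -0.029])]
postbase [array([ 0.216, -0.187]), array([ 0.224, -0.328]), array([ 0.232, -0.469]), array([ 0.24 , -0.609])]
arm [array([ 0.387, -0.146]), array([ 0.365, -0.294]), array([ 0.342, -0.442]), array([ 0.32, -0.59])]
knob [array([ 0.427, -0.139]), array([ 0.397, -0.288]), array([ 0.368, -0.437]), array([ 0.338, -0.587])]
bottletop [array([ 0.641, -0.37 ]), array([ 0.574, -0.478]), array([ 0.506, -0.586]), array([ 0.438, -0.694])]
bottlebase [array([ 0.477, -0.631]), array([ 0.438, -0.693]), array([ 0.4  , -0.755]), array([ 0.362, -0.816])]
bar [[ 0.6042 -0.366   0.089 ]
 [ 0.5448 -0.3517  0.089 ]] -13.596850627703853
barbs [[ 0.613  -0.3737  0.025 ]
 [ 0.5278 -0.3444  0.025 ]] -19.013450401584688
top [ 0.40110001 -0.33062126  0.92594032]
scene [ 0.26143468 -0.97744926  0.56173398]
```

View pics/wrist0.png

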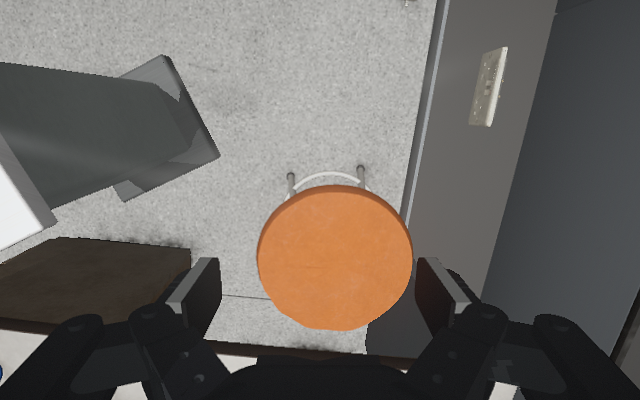

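Call:
move_arm --pt "0 0 -50 0" --pt "0 0 -100 0" --pt "0 0 -150 0" --pt "0 0 -200 0" --pt "-416 -255 -200 0" --pt "-416 -255 -200 0" --pt "-416 -255 -200 0" --pt "-416 -255 -200 0" --pt "-416 -255 -200 0" --pt "-416 -255 -200 0" --pt "-416 -255 -200 0" --pt "-416 -255 -200 0" --pt "-416 -255 -200 0" --pt "-416 -255 -200 0" --pt "-416 -255 -200 0" --grip 0

```text
time_s: 2.45
position: [0.502, 0.0968, 0.3928]
tool_rot: [[-0.911, 0.411, -0.002], [0.411, 0.911, -0.001], [0.002, -0.001, -1.0]]
ft_force: [0.3, 0.2, -0.9]
grip_width: 0.0855
```

Call:
move_arm --pt "-250 -389 0 -0.17" --pt "-250 -389 0 -0.17" --pt "-250 -389 0 -0.17" --pt "-250 -389 0 -0.17" --pt "-250 -389 0 -0.17" --pt "-250 -389 0 -0.17" --pt "-250 -389 0 -0.17" --pt "-250 -389 0 -0.17" --pt "-250 -389 0 -0.17" --pt "-250 -389 0 -0.17" --pt "-250 -389 0 -0.17" --pt "-250 -389 100 -0.17" --pt "-250 -389 150 -0.17" --pt "-250 -389 150 -0.17"

```text
time_s: 3.85
position: [0.5702, -0.3543, 0.2437]
tool_rot: [[-0.97, 0.245, 0.002], [0.245, 0.97, -0.001], [-0.002, -0.001, -1.0]]
ft_force: [1.0, -0.9, -0.8]
grip_width: 0.0853
```

```bash
cat > look.py <<'E'
from h import *
import sys
s=env.observe(); t=sys.argv[1]
im=env.get_image('wrist'); save(im,'w'+t)
print(round(s['time_s'],2),np.round(s['q'],1),np.round(s['position'],4), 'yaw',np.degrees(np.arctan2(s['tool_rot'][1][1],s['tool_rot'][0][1])))
for n,z in [('handle',.076),('handle_end',.076),('valve',0)]:
    for p in env.tip_of('wrist',n)[:1]: print(n,round(p['conf'],2),np.round(p['point'],1),np.round(atz('wrist',p['point'],z,s),4))
r=env.silhouettes('wrist','handle')
if r:
    m=r[0]['region'].astype(np.uint8); print('sil',r[0]['conf'],m.sum(),cv2.minAreaRect(cv2.findNonZero(m)))
    np.save('m'+t,m)
E
python3 look.py 1; python3 -c "
from h import *
save(env.get_image('scene'),'scene1');print(env.get_calibration('wrist'))"
```

```text
3.85 [ -41.9   33.6   46.3    0.   100.1 -117.8] [ 0.5702 -0.3543  0.2437] yaw 75.84633133747205
handle 0.55 [176.4 312.7] [ 0.569  -0.3603  0.076 ]
handle_end 0.84 [148.5 316. ] [ 0.541  -0.3495  0.076 ]
valve 0.68 [165.3 317.2] [ 0.5712 -0.3562  0.    ]
sil 0.79 645 ((314.5, 176.0), (54.0, 13.0), 90.0)
{'fovy': 62.3714331961054, 'cx': 317.8498426321928, 'cy': 203.06625751494173, 'k1': -0.04017195762430935, 'tool_from_camera': array([[-3.26376405e-04,  9.60136610e-01,  2.79531006e-01,
         7.15135024e-02],
       [ 9.99999226e-01, -2.23452191e-05,  1.24433643e-03,
        -5.17200944e-05],
       [ 1.20097915e-03,  2.79531196e-01, -9.60135859e-01,
        -1.80287982e-01],
       [ 0.00000000e+00,  0.00000000e+00,  0.00000000e+00,
         1.00000000e+00]])}
```

View pics/w1.png

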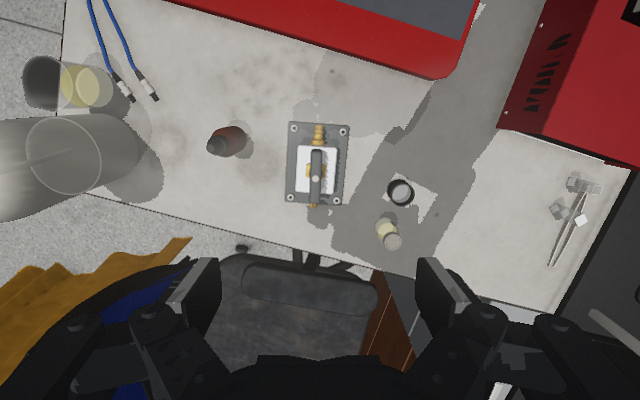

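View pics/scene1.png

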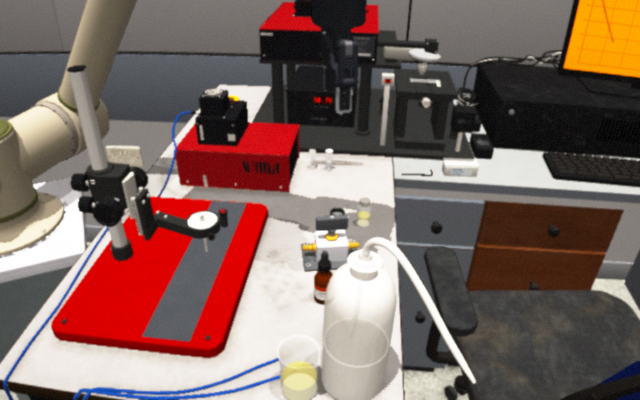

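The wrist view has the valve at (165, 317) and the handle at (176, 314), upright in the image and so aligned with the tool. The scene view shows the arm well clear of the post. I'll take one closer look.

Call:
move_arm --pt "-1 -6 40 0" --pt "-1 -6 80 0" --pt "-1 -6 80 0" --pt "-1 -6 80 0"

```text
time_s: 4.55
position: [0.5709, -0.3637, 0.1675]
tool_rot: [[-0.969, 0.246, 0.003], [0.246, 0.969, -0.003], [-0.004, -0.002, -1.0]]
ft_force: [0.4, -0.3, 1.1]
grip_width: 0.0854
```

```bash
python3 look.py 2; python3 - <<'E'
import cv2
a=cv2.imread('pics/w2.png')[60:330,200:440]; cv2.imwrite('pics/w2c.png',cv2.resize(a,None,fx=2.2,fy=2.2))
E
```

```text
4.55 [ -42.5   35.9   54.2    0.    89.7 -118.2] [ 0.5709 -0.3637  0.1675] yaw 75.74795924899112
handle 0.98 [186.8 325.2] [ 0.5662 -0.3567  0.076 ]
handle_end 0.94 [156.3 325.9] [ 0.5413 -0.35    0.076 ]
valve 0.59 [174.7 325.5] [ 0.5716 -0.3563  0.    ]
sil 0.56 1043 ((324.56805419921875, 190.5030975341797), (15.892682075500488, 69.3375015258789), 2.602562189102173)
```

View pics/w2c.png

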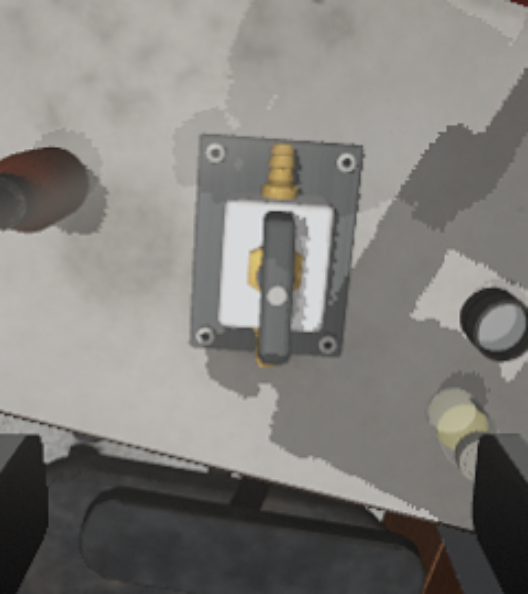

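```bash
python3 - <<'E'
from h import *
s=env.observe(); print(np.round(s['position'],4),s['time_s'],s['qvel'],np.round(s['wrist_torque'],3))
f=lambda r,c:(60+r/2.2,200+c/2.2)
P=lambda r,c,z:atz('wrist',f(r,c),z,s)
print('dot',P(296,277,.0895))
a,b=P(213,279,.089),P(352,275,.089); print(a,b,(a+b)/2,np.degrees(np.arctan2(*(b-a)[[1,0]])),np.linalg.norm(b-a))
q=[P(153,215,.006),P(162,346,.006),P(336,205,.006),P(345,328,.006)]; print('plate',np.mean(q,0), np.degrees(np.arctan2(*(q[2]-q[0])[[1,0]])),np.degrees(np.arctan2(*(q[3]-q[1])[[1,0]])))
E
```

```text
[ 0.5704 -0.3633  0.1665] 4.8 [ 0.03069849  0.51023749  1.26453476  0.07060553 -0.31589659 -0.09550841] [-0.026  0.034 -0.008]
dot [ 0.56847929 -0.35661941  0.0895    ]
[ 0.53918305 -0.34863859  0.089     ] [ 0.58952618 -0.36257808  0.089     ] [ 0.56435462 -0.35560834  0.089     ] -15.476858964070926 0.05223734677914939
plate [ 0.56913674 -0.35680544  0.006     ] -18.416087778636953 -18.10650210923599
```

The dot on the handle's top (194, 326) and the plate screws agree on a spindle at about (0.569, -0.357), with the bar at about -15.5°. I'll go down and look before gripping.

Call:
move_arm --pt "3 6 0 0.02" --pt "3 6 25 0.02" --pt "3 6 50 0.02" --pt "3 6 75 0.02" --pt "3 6 95 0.02" --pt "3 6 106 0.02" --pt "3 6 106 0.02" --pt "3 6 106 0.02" --pt "3 6 106 0.02"

```text
time_s: 5.7
position: [0.5688, -0.3566, 0.0597]
tool_rot: [[-0.964, 0.266, 0.002], [0.266, 0.964, -0.002], [-0.002, -0.001, -1.0]]
ft_force: [0.6, 0.0, 0.1]
grip_width: 0.0854
```

```bash
python3 look.py 3; python3 -c "
from h import *
print(np.round(env.observe()['wrist_torque'],3),np.round(env.observe()['position'],4))"
```

```text
5.7 [ -42.2   40.1   64.2    0.    75.5 -116.8] [ 0.5688 -0.3566  0.0597] yaw 74.59364627961857
handle_end 0.68 [192.2 318.6] [ 0.5403 -0.3486  0.076 ]
valve 0.63 [207.1 320.7] [ 0.5709 -0.3554  0.    ]
sil 0.87 2623 ((317.0, 247.0), (110.0, 26.0), 90.0)
[ 0.027 -0.02  -0.019] [ 0.5684 -0.3563  0.0587]
```

View pics/w3.png

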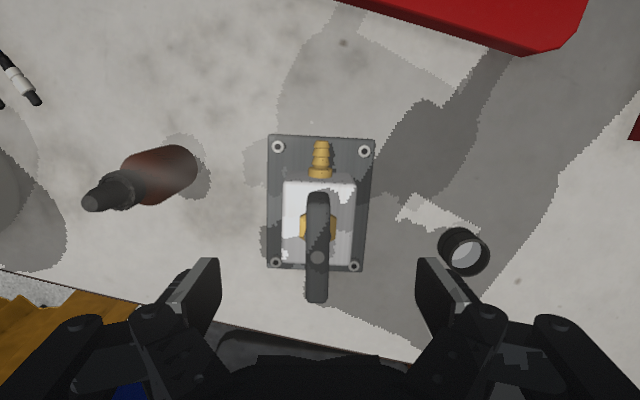

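The bar (cols 305–330) is centred between the pads, so I'll close.

Call:
move_arm --pt "0 0 0 0" --pt "0 0 0 0" --pt "0 0 0 0" --pt "0 0 0 0" --pt "0 0 0 0" --pt "0 0 0 0" --pt "0 0 0 0" --pt "0 0 0 0" --pt "0 0 0 0" --pt "0 0 0 0" --pt "0 0 0 0" --pt "0 0 0 0" --grip 1 --grip_force 50

```text
time_s: 7.15
position: [0.5683, -0.3562, 0.0582]
tool_rot: [[-0.964, 0.266, 0.0], [0.266, 0.964, 0.0], [0.0, 0.0, -1.0]]
ft_force: [-0.3, 0.3, -0.1]
grip_width: 0.0004
```

```bash
cat > st.py <<'E'
from h import *
s=env.observe(); R=np.array(s['tool_rot'])
print(round(s['time_s'],2),'pos',np.round(s['position'],4),'yaw %.2f'%np.degrees(np.arctan2(R[1,1],R[0,1])),'q6 %.1f'%s['q'][5],'F',np.round(s['ft_force'],2),'T',np.round(s['wrist_torque'],3),'w',round(s['grip_width'],4),'je6',np.round(s['joint_efforts'][5],3))
E
python3 st.py
```

```text
7.15 pos [ 0.5683 -0.3562  0.0582] yaw 74.60 q6 -116.8 F [-0.33  0.32 -0.08] T [0.031 0.013 0.021] w 0.0004 je6 -0.0
```

The gripper closed to 0.4 mm, which is less than the 12 mm bar, so something missed. I'll look.

```bash
python3 look.py 4; python3 -c "
from h import *
save(env.get_image('scene')[140:300,240:440],'sc4')
im=cv2.imread('pics/sc4.png');cv2.imwrite('pics/sc4.png',cv2.resize(im,None,fx=3.5,fy=3.5))"
```

```text
7.15 [ -42.2   40.2   64.3    0.    75.5 -116.8] [ 0.5683 -0.3562  0.0582] yaw 74.59921073626849
handle 0.92 [248.3 317.2] [ 0.569  -0.3571  0.076 ]
handle_end 0.92 [193.3 321.1] [ 0.5403 -0.3471  0.076 ]
valve 0.71 [209.8 318.7] [ 0.5715 -0.3568  0.    ]
sil 0.7 1284 ((316.5, 219.5), (53.0, 27.0), 90.0)
```

View pics/w4.png

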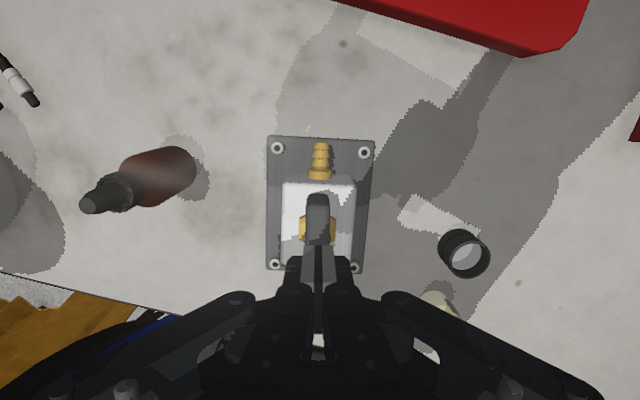

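View pics/sc4.png

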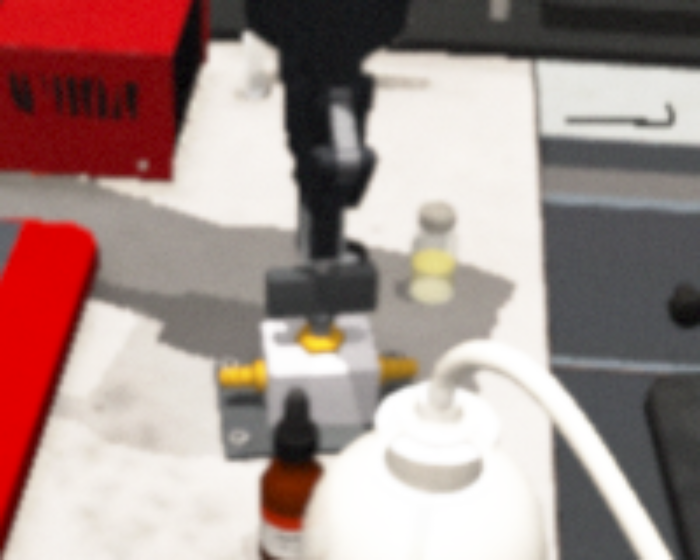

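```bash
python3 -c "
import cv2
im=cv2.imread('pics/w4.png')[170:360,230:410];cv2.imwrite('pics/w4c.png',cv2.resize(im,None,fx=3.1,fy=3.1,interpolation=2))"
```

```text
(no output)
```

View pics/w4c.png

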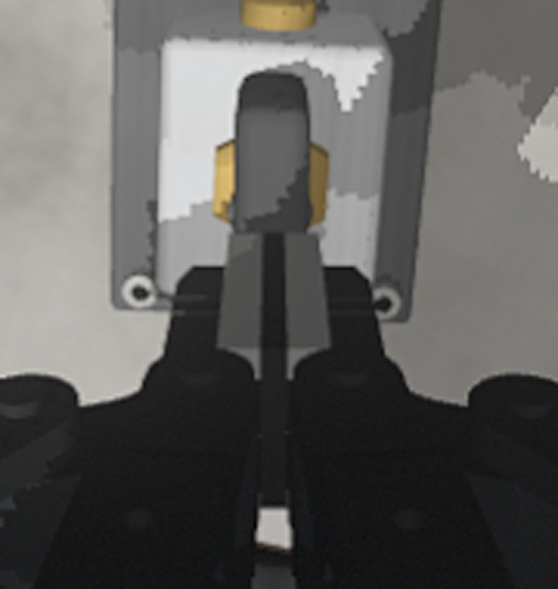

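```bash
python3 - <<'E'
from h import *
s=env.observe(); im=env.get_image('scene'); save(im,'scene5')
c=env.get_calibration('scene'); E=np.array(c['extrinsics']); f=200/np.tan(np.radians(c['fovy'])/2)
def proj(p):
    x=E[:3,:3]@p+E[:3,3]; u=np.array([x[0],-x[1]])/-x[2]; u=u*(1+c['k1']*(u@u)); return u*f+[c['cx'],c['cy']]
big=cv2.resize(im[180:280,280:380][:,:,::-1].copy(),None,fx=6,fy=6,interpolation=cv2.INTER_CUBIC)
p0=np.array(s['position'])
for z,col in((0,(0,0,255)),(.031,(0,255,0)),(.05,(255,0,0))):
    q=proj(p0+[0,0,z]); print(z,q); cv2.circle(big,tuple(int(v) for v in (q-[280,180])*6),4,col,-1)
cv2.imwrite('pics/sc5.png',big)
print(s['time_s'],s['grip_width'],np.round(s['position'],4))
E
```

```text
0 [330.26954141 230.03218311]
0.031 [330.67945349 215.51133092]
0.05 [330.9380457  206.31439529]
7.45 0.00010976241697751068 [ 0.5683 -0.3562  0.0582]
```

View pics/sc5.png

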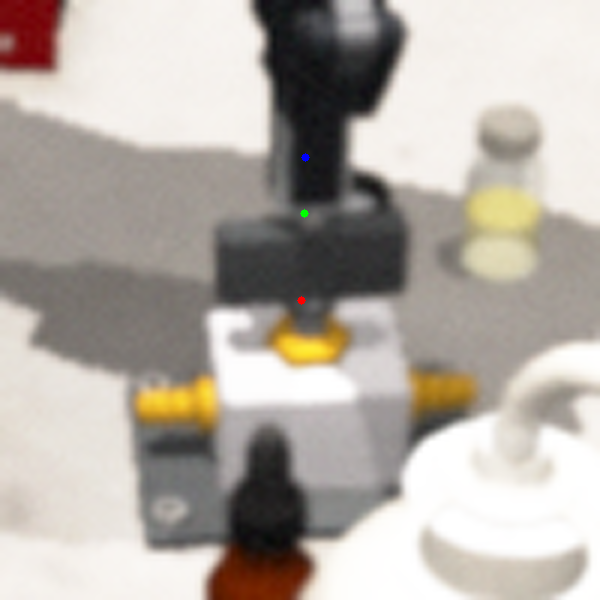

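```bash
python3 - <<'E'
from h import *
s=env.observe()
f=lambda r,c:(170+r/3.1,230+c/3.1)
# current screws bottom in crop: (290,139),(303,385); plate width edges at row 290: 113..410ish
for dz in (0,.01,.02,.03,.04):
    t=dict(s); t['position']=np.array(s['position'])+[0,0,dz]
    P=lambda p,z:atz('wrist',p,z,t)
    a,b=P(f(290,139),.006),P(f(303,385),.006); c,d=P((147,277.5),.006),P((150.5,364),.006)
    # block top far edge
    e,g=P((182,284),.044),P((182,356),.044)
    h,i=P(f(130,237),.089),P(f(130,309),.089)
    print(dz,'screw dy',np.linalg.norm(a-b)*1e3,np.linalg.norm(c-d)*1e3,'dx',np.linalg.norm(a-c)*1e3,'block46',np.linalg.norm(e-g)*1e3,'bar12',np.linalg.norm(h-i)*1e3, 'ctr',(a+b+c+d)/4)
E
```

```text
0 screw dy 61.78016456245506 60.65592324454622 dx 89.88718698333724 block46 43.366325764675416 bar12 11.032663869168498 ctr [ 0.56976506 -0.3572808   0.006     ]
0.01 screw dy 64.43727658968355 63.264682614437504 dx 93.75315800038933 block46 45.59585725811699 bar12 11.770591786233933 ctr [ 0.57279509 -0.35813964  0.006     ]
0.02 screw dy 67.09438861691197 65.87344198432879 dx 97.61912901744128 block46 47.82538875155858 bar12 12.508519703299338 ctr [ 0.57582512 -0.35899848  0.006     ]
0.03 screw dy 69.7515006441405 68.48220135422007 dx 101.4851000344935 block46 50.05492024500023 bar12 13.246447620364826 ctr [ 0.57885514 -0.35985732  0.006     ]
0.04 screw dy 72.4086126713689 71.09096072411137 dx 105.35107105154556 block46 52.28445173844175 bar12 13.98437553743026 ctr [ 0.58188517 -0.36071616  0.006     ]
```

```bash
python3 - <<'E'
from h import *
c=env.get_calibration('wrist'); T=np.linalg.inv(np.array(c['tool_from_camera'])); f=200/np.tan(np.radians(c['fovy'])/2)
def pr(p):
    x=T[:3,:3]@p+T[:3,3]; u=np.array([x[0],-x[1]])/-x[2]; u=u*(1+c['k1']*(u@u)); return np.round(u*f+[c['cx'],c['cy']],1)
for x in (0,.011,-.011):
  for z in (0,-.01,-.02,-.03,-.04,-.05): print(x,z,pr(np.array([x,0,z])),pr(np.array([x,.006,z])))
E
```

```text
0 0 [318.4 234.3] [328.6 234.3]
0 -0.01 [318.4 241. ] [329.2 241. ]
0 -0.02 [318.4 248.4] [329.8 248.4]
0 -0.03 [318.4 256.6] [330.4 256.6]
0 -0.04 [318.4 265.9] [331.2 265.9]
0 -0.05 [318.4 276.4] [332.  276.4]
0.011 0 [318.4 216.5] [328.8 216.5]
0.011 -0.01 [318.4 222.3] [329.4 222.3]
0.011 -0.02 [318.4 228.8] [330.  228.8]
0.011 -0.03 [318.4 236. ] [330.7 236. ]
0.011 -0.04 [318.4 244.2] [331.5 244.2]
0.011 -0.05 [318.4 253.5] [332.3 253.5]
-0.011 0 [318.4 251.6] [328.5 251.6]
-0.011 -0.01 [318.4 259. ] [329. 259.]
-0.011 -0.02 [318.4 267.2] [329.6 267.2]
-0.011 -0.03 [318.4 276.4] [330.2 276.4]
-0.011 -0.04 [318.4 286.7] [330.9 286.6]
-0.011 -0.05 [318.4 298.2] [331.7 298.2]
```

The fingers closed on air. Projecting the pads into the wrist image puts the visible fingertips (row 245) about 40 mm short of the reported TCP, around z≈0.098, which is above the bar. The plate spans confirm the camera height. I'll open, go lower in guarded steps and check each one in the image.

Call:
move_arm --pt "0 0 0 0" --pt "0 0 0 0" --pt "0 0 0 0" --pt "0 0 0 0" --pt "0 0 0 0" --pt "0 0 0 0" --pt "0 0 0 0" --pt "0 0 0 0" --grip 0

```text
time_s: 8.3
position: [0.5683, -0.3562, 0.0582]
tool_rot: [[-0.964, 0.266, -0.0], [0.266, 0.964, 0.0], [0.0, 0.0, -1.0]]
ft_force: [0.2, -0.9, 0.6]
grip_width: 0.0853
```

Call:
move_arm --pt "0 0 6 0" --pt "0 0 12 0" --pt "0 0 18 0" --pt "0 0 18 0" --pt "0 0 18 0"

```text
time_s: 8.8
position: [0.5682, -0.3562, 0.04]
tool_rot: [[-0.964, 0.266, -0.0], [0.266, 0.964, 0.0], [0.0, 0.0, -1.0]]
ft_force: [0.5, 0.3, -1.0]
grip_width: 0.0858
```

Call:
move_arm --pt "0 0 5 0" --pt "0 0 10 0" --pt "0 0 15 0" --pt "0 0 15 0" --pt "0 0 15 0"

```text
time_s: 9.3
position: [0.5683, -0.3562, 0.0251]
tool_rot: [[-0.964, 0.266, -0.0], [0.266, 0.964, 0.0], [0.0, 0.0, -1.0]]
ft_force: [-0.6, 0.1, -0.1]
grip_width: 0.0855
```

```bash
python3 st.py; python3 look.py 6; python3 -c "
from h import *
save(env.get_image('scene')[180:280,280:380],'sc6')
im=cv2.imread('pics/sc6.png');cv2.imwrite('pics/sc6.png',cv2.resize(im,None,fx=6,fy=6,interpolation=2))"
```

```text
9.3 pos [ 0.5683 -0.3562  0.0251] yaw 74.60 q6 -116.8 F [-0.56  0.1  -0.11] T [0.025 0.002 0.034] w 0.0855 je6 0.0
9.3 [ -42.2   42.1   66.3    0.    71.6 -116.8] [ 0.5683 -0.3562  0.0251] yaw 74.60079816813654
handle 0.69 [280.9 316.7] [ 0.5697 -0.3574  0.076 ]
handle_end 0.63 [217.2 316.6] [ 0.5413 -0.3495  0.076 ]
valve 0.68 [223.9 316.3] [ 0.5704 -0.3582  0.    ]
sil 0.58 3923 ((316.1793518066406, 280.0811767578125), (31.62184715270996, 138.2698516845703), 1.7357046604156494)
```

View pics/w6.png

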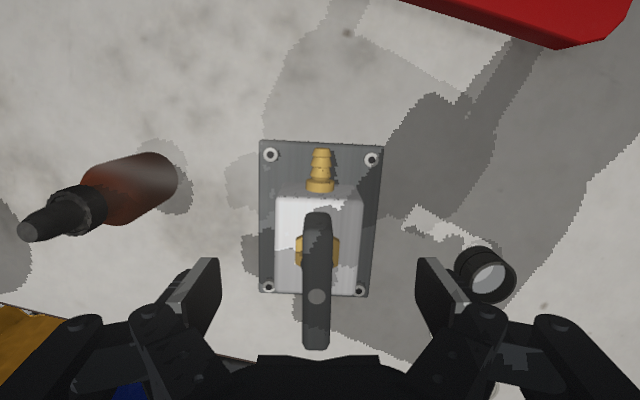

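View pics/sc6.png

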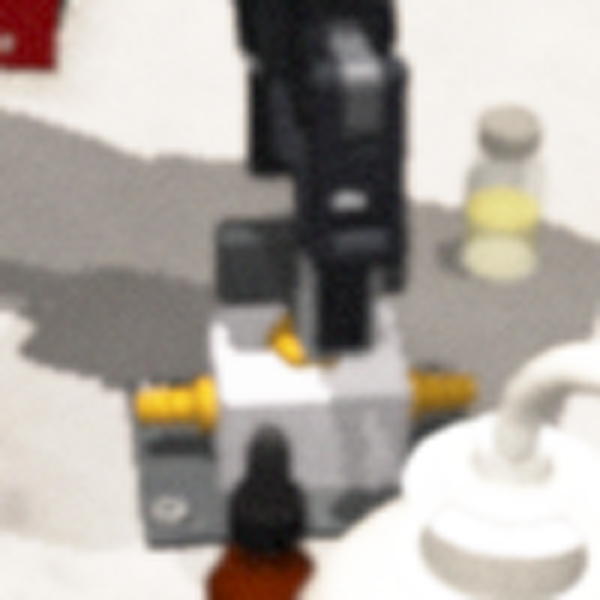

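The front finger now overlaps the bar, the forces are nil, and the dot (296, 316) sits between the pads. I'll go 4 mm lower and close.

Call:
move_arm --pt "0 0 4 0" --pt "0 0 4 0" --pt "0 0 4 0" --pt "0 0 4 0" --pt "0 0 4 0" --pt "0 0 4 0" --pt "0 0 4 0" --pt "0 0 4 0" --pt "0 0 4 0" --pt "0 0 4 0" --pt "0 0 4 0" --pt "0 0 4 0" --grip 1 --grip_force 50

```text
time_s: 10.8
position: [0.5682, -0.3568, 0.0215]
tool_rot: [[-0.964, 0.266, 0.0], [0.266, 0.964, -0.001], [-0.0, -0.001, -1.0]]
ft_force: [-3.0, -4.2, 2.0]
grip_width: 0.0116
```

```bash
python3 st.py; python3 look.py 7; python3 -c "
import cv2
im=cv2.imread('pics/w7.png')[170:360,210:430];cv2.imwrite('pics/w7c.png',cv2.resize(im,None,fx=3,fy=3,interpolation=2))"
```

```text
10.8 pos [ 0.5682 -0.3568  0.0215] yaw 74.59 q6 -116.8 F [-3.04 -4.15  2.03] T [-0.761  0.402  0.007] w 0.0116 je6 -0.007
10.8 [ -42.2   42.3   66.5   -0.    71.1 -116.8] [ 0.5682 -0.3568  0.0215] yaw 74.58881665685195
handle 0.89 [284.4 317.5] [ 0.5694 -0.3574  0.076 ]
handle_end 0.64 [219.7 320.1] [ 0.5415 -0.3486  0.076 ]
valve 0.61 [225.4 320.2] [ 0.5708 -0.3562  0.    ]
sil 0.9 4182 ((317.9999694824219, 285.5), (31.999996185302734, 140.99996948242188), 0.0)
```

View pics/w7c.png

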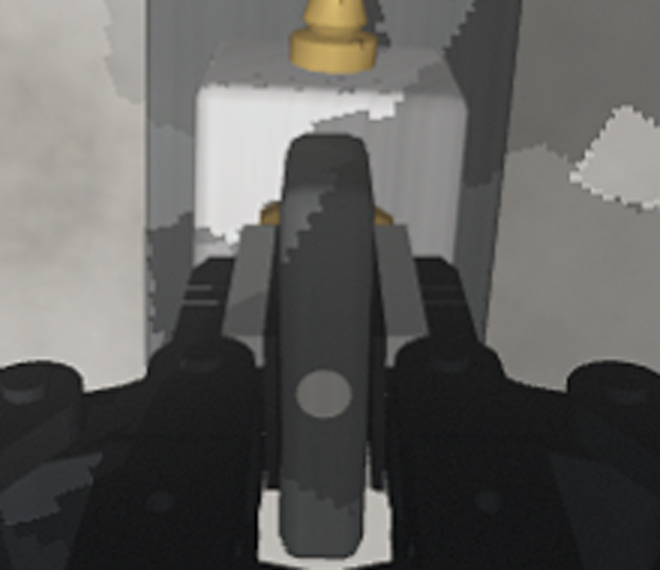

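Gripped: width is 11.6 mm and the bar lies between the pads. A 5 N side load suggests I'm about 0.6 mm off centre, so I'll check the dot.

```bash
python3 - <<'E'
from h import *
s=env.observe(); p=atz('wrist',(170+395/3,210+324/3),.0895,s); print(p, np.array(s['tool_rot']).T@(p-s['position'])*1e3)
E
```

```text
[ 0.56923176 -0.35719507  0.0895    ] [ -1.12557435  -0.16190541 -68.02097113]
```

Call:
move_arm --pt "0 -0.7 0 0" --pt "0 -0.7 0 0" --pt "0 -0.7 0 0"

```text
time_s: 11.35
position: [0.5682, -0.3568, 0.0215]
tool_rot: [[-0.964, 0.266, 0.0], [0.266, 0.964, -0.0], [-0.0, 0.0, -1.0]]
ft_force: [-1.4, -2.5, 4.2]
grip_width: 0.0115
```

```bash
python3 st.py
```

```text
11.35 pos [ 0.5682 -0.3568  0.0215] yaw 74.60 q6 -116.8 F [-1.4  -2.45  4.22] T [-0.296  0.325 -0.058] w 0.0115 je6 -0.035
```

Call:
move_arm --pt "-1 -0.5 0 0" --pt "-1 -0.5 0 0.05" --pt "-1 -0.5 0 0.15" --pt "-1 -0.5 0 0.25" --pt "-1 -0.5 0 0.35" --pt "-1 -0.5 0 0.45" --pt "-1 -0.5 0 0.55" --pt "-1 -0.5 0 0.65" --pt "-1 -0.5 0 0.75"

```text
time_s: 12.25
position: [0.5687, -0.3561, 0.0214]
tool_rot: [[-0.521, 0.853, -0.001], [0.853, 0.521, 0.003], [0.003, 0.0, -1.0]]
ft_force: [-3.4, 3.9, 6.7]
grip_width: 0.0114
```

```bash
cat > tq.py <<'E'
from h import *
import sys
n=int(sys.argv[1]) if len(sys.argv)>1 else 1
T=[]
for i in range(n):
    s=env.observe(); T.append([*s['ft_force'],s['wrist_torque'][2],s['joint_efforts'][5]])
    if i<n-1: env.get_image('top')
R=np.array(s['tool_rot']); m=np.mean(T,0)
print(round(s['time_s'],2),'pos',np.round(s['position'],4),'yaw %.2f'%np.degrees(np.arctan2(R[1,1],R[0,1])),'q6 %.1f'%s['q'][5],'F',np.round(m[:3],2),'Tz',np.round(np.array(T)[:,3],3),'mean %.3f je %.3f'%(m[3],m[4]),'w',round(s['grip_width'],4), 'Ftool',np.round(R.T@m[:3],2))
E
python3 tq.py 4
```

```text
12.4 pos [ 0.5687 -0.3561  0.0214] yaw 31.62 q6 -73.8 F [-3.28  3.95  6.73] Tz [ 0.04  -0.03  -0.032 -0.021] mean -0.011 je -0.112 w 0.0116 Ftool [ 5.1  -0.72 -6.72]
```

Call:
move_arm --pt "0.6 0 -0.5 0.08" --pt "0.6 0 -0.5 0.15" --pt "0.6 0 -0.5 0.15"

```text
time_s: 12.7
position: [0.5689, -0.356, 0.0215]
tool_rot: [[-0.391, 0.92, -0.0], [0.92, 0.391, 0.002], [0.002, 0.001, -1.0]]
ft_force: [0.1, 3.1, 2.6]
grip_width: 0.0117
```

```bash
python3 tq.py 4
```

```text
12.85 pos [ 0.5688 -0.3561  0.0215] yaw 23.15 q6 -65.3 F [0.89 4.1  2.18] Tz [-0.031 -0.032  0.007 -0.009] mean -0.016 je 0.248 w 0.0115 Ftool [ 3.42  2.43 -2.17]
```

Call:
move_arm --pt "0 0 0 0.08" --pt "0 0 0 0.15" --pt "0 0 0 0.15"

```text
time_s: 13.15
position: [0.569, -0.356, 0.0215]
tool_rot: [[-0.249, 0.968, 0.0], [0.968, 0.249, 0.002], [0.002, 0.001, -1.0]]
ft_force: [1.3, 4.8, 2.5]
grip_width: 0.0116
```

```bash
python3 tq.py 4
```

```text
13.3 pos [ 0.569  -0.356   0.0215] yaw 14.54 q6 -56.7 F [2.13 5.17 2.52] Tz [-0.082 -0.049 -0.033 -0.039] mean -0.051 je 0.182 w 0.0117 Ftool [ 4.47  3.36 -2.51]
```

Call:
move_arm --pt "0 0 0 0.08" --pt "0 0 0 0.15" --pt "0 0 0 0.15"

```text
time_s: 13.6
position: [0.5692, -0.356, 0.0215]
tool_rot: [[-0.102, 0.995, 0.001], [0.995, 0.102, 0.002], [0.002, 0.001, -1.0]]
ft_force: [3.7, 5.3, 1.8]
grip_width: 0.0117
```

```bash
python3 tq.py 4
```

```text
13.75 pos [ 0.5692 -0.356   0.0215] yaw 5.94 q6 -48.1 F [3.5  4.98 2.11] Tz [-0.037 -0.018 -0.053 -0.048] mean -0.039 je 0.182 w 0.0118 Ftool [ 4.59  4.   -2.1 ]
```

Call:
move_arm --pt "0.5 0.5 0 0.08" --pt "0.5 0.5 0 0.15" --pt "0.5 0.5 0 0.15"

```text
time_s: 14.05
position: [0.5693, -0.356, 0.0215]
tool_rot: [[0.047, 0.999, 0.0], [0.999, -0.047, 0.001], [0.001, 0.0, -1.0]]
ft_force: [1.9, 3.1, 1.2]
grip_width: 0.0114
```

```bash
python3 tq.py 4
```

```text
14.2 pos [ 0.5693 -0.356   0.0215] yaw -2.60 q6 -39.5 F [2.28 4.18 1.26] Tz [-0.037 -0.017  0.002 -0.015] mean -0.017 je 0.235 w 0.0116 Ftool [ 4.28  2.09 -1.25]
```

Call:
move_arm --pt "0 0 0 0.08" --pt "0 0 0 0.15" --pt "0 0 0 0.15"

```text
time_s: 14.5
position: [0.5695, -0.356, 0.0215]
tool_rot: [[0.196, 0.981, 0.001], [0.981, -0.196, 0.001], [0.001, 0.001, -1.0]]
ft_force: [4.5, 5.1, 0.9]
grip_width: 0.0116
```

```bash
python3 tq.py 4
```

```text
14.65 pos [ 0.5695 -0.3561  0.0215] yaw -11.21 q6 -30.9 F [3.89 5.11 0.51] Tz [-0.05  -0.004 -0.019 -0.013] mean -0.021 je 0.182 w 0.0118 Ftool [ 5.77  2.82 -0.5 ]
```

Call:
move_arm --pt "0 0 0 0.08" --pt "0 0 0 0.15" --pt "0 0 0 0.15"

```text
time_s: 14.95
position: [0.5697, -0.3561, 0.0215]
tool_rot: [[0.341, 0.94, 0.001], [0.94, -0.341, 0.001], [0.001, 0.001, -1.0]]
ft_force: [5.0, 4.3, 0.4]
grip_width: 0.0118
```

```bash
python3 tq.py 4
```

```text
15.1 pos [ 0.5697 -0.3561  0.0215] yaw -19.80 q6 -22.3 F [4.54 3.85 0.18] Tz [ 0.002 -0.015  0.046 -0.02 ] mean 0.003 je 0.182 w 0.0115 Ftool [ 5.16  2.97 -0.18]
```

Call:
move_arm --pt "0.6 0.3 0 0.08" --pt "0.6 0.3 0 0.15" --pt "0.6 0.3 0 0.15"

```text
time_s: 15.4
position: [0.5698, -0.3562, 0.0216]
tool_rot: [[0.477, 0.879, 0.001], [0.879, -0.477, -0.0], [0.0, 0.001, -1.0]]
ft_force: [4.3, 2.4, -0.2]
grip_width: 0.0116
```

```bash
python3 tq.py 3;python3 look.py 8
```

```text
15.5 pos [ 0.5698 -0.3562  0.0216] yaw -28.37 q6 -13.7 F [ 4.33  2.12 -1.06] Tz [-0.064 -0.039 -0.005] mean -0.036 je 0.320 w 0.0113 Ftool [3.92 2.8  1.06]
15.5 [-42.1  42.4  66.3   0.   71.2 -13.7] [ 0.5698 -0.3562  0.0216] yaw -28.368061796768306
handle 0.98 [283.4 316.1] [ 0.5678 -0.3572  0.076 ]
valve 0.8 [223.5 319.3] [ 0.5693 -0.3582  0.    ]
sil 0.72 4132 ((318.5, 284.5), (141.0, 31.0), 90.0)
```

View pics/w8.png

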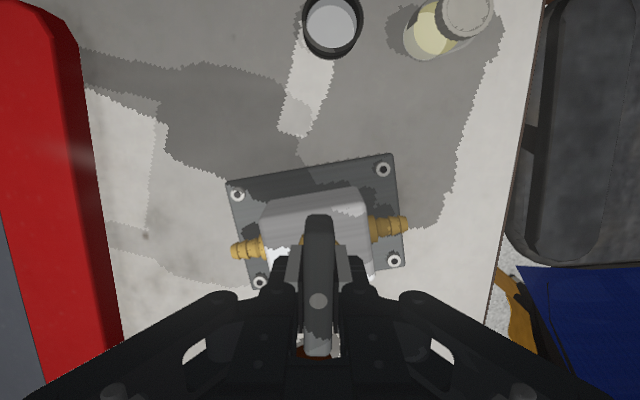

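The handle follows the tool, with the bar (cols 303–333) square between the pads. Continuing.

Call:
move_arm --pt "0.3 0.3 0 0.08" --pt "0.3 0.3 0 0.15" --pt "0.3 0.3 0 0.15"

```text
time_s: 16.05
position: [0.5699, -0.3562, 0.0216]
tool_rot: [[0.603, 0.798, 0.0], [0.798, -0.603, -0.0], [-0.0, 0.0, -1.0]]
ft_force: [3.9, 0.8, -2.1]
grip_width: 0.0117
```

```bash
python3 tq.py 4
```

```text
16.2 pos [ 0.57   -0.3562  0.0216] yaw -37.00 q6 -5.1 F [ 3.78  0.38 -2.08] Tz [-0.061 -0.13   0.033  0.019] mean -0.035 je 0.245 w 0.012 Ftool [2.58 2.79 2.08]
```

Call:
move_arm --pt "0 0 0 0.08" --pt "0 0 0 0.15" --pt "0 0 0 0.15"

```text
time_s: 16.5
position: [0.5701, -0.3563, 0.0216]
tool_rot: [[0.715, 0.699, 0.0], [0.699, -0.715, -0.001], [-0.0, 0.001, -1.0]]
ft_force: [4.6, -1.0, -3.1]
grip_width: 0.0115
```

```bash
python3 tq.py 4
```

```text
16.65 pos [ 0.5701 -0.3563  0.0216] yaw -45.55 q6 3.5 F [ 5.16 -0.99 -3.74] Tz [-0.058 -0.041 -0.064 -0.028] mean -0.048 je 0.219 w 0.0117 Ftool [2.99 4.32 3.74]
```

Call:
move_arm --pt "0.3 0.4 0.3 0.08" --pt "0.3 0.4 0.3 0.15" --pt "0.3 0.4 0.3 0.15"

```text
time_s: 16.95
position: [0.5702, -0.3565, 0.0215]
tool_rot: [[0.811, 0.585, -0.0], [0.585, -0.811, -0.001], [-0.001, 0.0, -1.0]]
ft_force: [2.7, -1.4, -1.0]
grip_width: 0.0111
```

```bash
python3 tq.py 4
```

```text
17.1 pos [ 0.5703 -0.3565  0.0216] yaw -54.16 q6 12.1 F [ 2.05 -1.21 -1.11] Tz [-0.024 -0.011 -0.019 -0.01 ] mean -0.016 je 0.246 w 0.0118 Ftool [0.96 2.18 1.11]
```

Call:
move_arm --pt "0 0 0 0.08" --pt "0 0 0 0.15" --pt "0 0 0 0.15"

```text
time_s: 17.4
position: [0.5704, -0.3566, 0.0215]
tool_rot: [[0.89, 0.456, 0.0], [0.456, -0.89, -0.001], [-0.0, 0.001, -1.0]]
ft_force: [2.7, -2.9, -0.1]
grip_width: 0.0113
```

```bash
python3 tq.py 4
```

```text
17.55 pos [ 0.5704 -0.3566  0.0216] yaw -62.78 q6 20.7 F [ 2.08 -2.85 -0.2 ] Tz [-0.044 -0.052 -0.07   0.034] mean -0.033 je 0.246 w 0.0119 Ftool [0.55 3.48 0.2 ]
```

Call:
move_arm --pt "0 0.4 0 0.08" --pt "0 0.4 0 0.15" --pt "0 0.4 0 0.15"

```text
time_s: 17.85
position: [0.5704, -0.3567, 0.0215]
tool_rot: [[0.948, 0.318, -0.0], [0.318, -0.948, -0.0], [-0.0, 0.0, -1.0]]
ft_force: [0.5, -2.5, -0.6]
grip_width: 0.0113
```

```bash
python3 tq.py 4
```

```text
18.0 pos [ 0.5704 -0.3567  0.0215] yaw -71.37 q6 29.3 F [ 0.38 -3.49 -0.45] Tz [-0.086 -0.049 -0.087  0.036] mean -0.047 je 0.246 w 0.0113 Ftool [-0.75  3.42  0.45]
```

Call:
move_arm --pt "0 0 0 0.06" --pt "0 0 0 0.12" --pt "0 0 0 0.12"

```text
time_s: 18.3
position: [0.5705, -0.3568, 0.0215]
tool_rot: [[0.979, 0.202, -0.0], [0.202, -0.979, -0.001], [-0.0, 0.001, -1.0]]
ft_force: [0.1, -5.0, 0.6]
grip_width: 0.0115
```

```bash
python3 tq.py 4
```

```text
18.45 pos [ 0.5705 -0.3568  0.0215] yaw -78.26 q6 36.2 F [ 0.14 -4.89  0.18] Tz [-0.089 -0.046 -0.025 -0.032] mean -0.048 je 0.186 w 0.0116 Ftool [-0.86  4.81 -0.17]
```

Call:
move_arm --pt "0 0.4 0 0.06" --pt "0 0.4 0 0.12" --pt "0 0.4 0 0.12"

```text
time_s: 18.75
position: [0.5705, -0.357, 0.0215]
tool_rot: [[0.996, 0.084, -0.0], [0.084, -0.996, -0.0], [-0.0, 0.0, -1.0]]
ft_force: [-0.6, -3.6, 1.6]
grip_width: 0.0114
```

```bash
python3 tq.py 4
```

```text
18.9 pos [ 0.5705 -0.357   0.0215] yaw -85.13 q6 43.1 F [-0.98 -4.26  0.98] Tz [-0.049 -0.017 -0.049  0.025] mean -0.022 je 0.204 w 0.0117 Ftool [-1.34  4.16 -0.98]
```

Call:
move_arm --pt "0 0 0 0.06" --pt "0 0 0 0.12" --pt "0 0 0 0.12"

```text
time_s: 19.2
position: [0.5705, -0.3571, 0.0215]
tool_rot: [[0.999, -0.037, -0.0], [-0.037, -0.999, -0.0], [-0.0, 0.0, -1.0]]
ft_force: [-1.1, -5.7, 0.8]
grip_width: 0.0117
```

```bash
python3 tq.py 4
```

```text
19.35 pos [ 0.5705 -0.3571  0.0215] yaw -92.04 q6 50.0 F [-1.26 -5.32  1.04] Tz [-0.018 -0.015 -0.028 -0.008] mean -0.017 je 0.151 w 0.0116 Ftool [-1.07  5.36 -1.04]
```

Call:
move_arm --pt "0 0.4 0 0.05" --pt "0 0.4 0 0.1" --pt "0 0.4 0 0.1"

```text
time_s: 19.65
position: [0.5705, -0.3572, 0.0215]
tool_rot: [[0.991, -0.136, -0.0], [-0.136, -0.991, 0.0], [-0.0, -0.0, -1.0]]
ft_force: [-1.8, -3.8, 1.5]
grip_width: 0.0113
```

```bash
python3 tq.py 5
```

```text
19.85 pos [ 0.5706 -0.3572  0.0215] yaw -97.77 q6 55.7 F [-2.3  -3.69  1.91] Tz [-0.014 -0.056  0.014  0.013  0.06 ] mean 0.003 je 0.141 w 0.0119 Ftool [-1.78  3.97 -1.91]
```

Call:
move_arm --pt "0 0 0 0.05" --pt "0 0 0 0.1" --pt "0 0 0 0.1"

```text
time_s: 20.15
position: [0.5706, -0.3573, 0.0215]
tool_rot: [[0.972, -0.235, -0.0], [-0.235, -0.972, -0.0], [-0.0, 0.0, -1.0]]
ft_force: [-2.1, -3.2, 2.8]
grip_width: 0.0119
```

```bash
python3 tq.py 5
```

```text
20.35 pos [ 0.5706 -0.3573  0.0215] yaw -103.52 q6 61.4 F [-2.43 -3.8   2.25] Tz [0.051 0.043 0.042 0.104 0.146] mean 0.077 je 0.216 w 0.0116 Ftool [-1.48  4.26 -2.25]
```

Call:
move_arm --pt "0 0.2 0 0.05" --pt "0 0.2 0 0.05" --pt "0 0.2 0 0.05"

```text
time_s: 20.65
position: [0.5706, -0.3573, 0.0215]
tool_rot: [[0.96, -0.282, -0.0], [-0.282, -0.96, 0.0], [-0.0, -0.0, -1.0]]
ft_force: [-2.1, -3.0, 3.1]
grip_width: 0.0116
```

```bash
python3 tq.py 5
```

```text
20.85 pos [ 0.5706 -0.3574  0.0215] yaw -106.41 q6 64.3 F [-2.45 -3.25  3.38] Tz [0.041 0.094 0.153 0.219 0.137] mean 0.129 je 0.153 w 0.0118 Ftool [-1.43  3.81 -3.38]
```

Call:
move_arm --pt "0 0.2 0 0.05" --pt "0 0.2 0 0.05" --pt "0 0.2 0 0.05"

```text
time_s: 21.15
position: [0.5706, -0.3574, 0.0215]
tool_rot: [[0.944, -0.329, -0.0], [-0.329, -0.944, 0.0], [-0.0, -0.0, -1.0]]
ft_force: [-2.5, -2.8, 3.2]
grip_width: 0.0116
```

```bash
python3 tq.py 5
```

```text
21.35 pos [ 0.5706 -0.3575  0.0215] yaw -109.28 q6 67.2 F [-2.03 -2.31  3.72] Tz [0.184 0.181 0.247 0.281 0.22 ] mean 0.222 je 0.202 w 0.012 Ftool [-1.15  2.85 -3.72]
```

Call:
move_arm --pt "0 0.2 0 0.05" --pt "0 0.2 0 0.05" --pt "0 0.2 0 0.05"

```text
time_s: 21.65
position: [0.5706, -0.3576, 0.0215]
tool_rot: [[0.927, -0.376, 0.0], [-0.376, -0.927, 0.0], [0.0, -0.0, -1.0]]
ft_force: [-0.6, -0.5, 3.7]
grip_width: 0.0115
```

```bash
python3 tq.py 6; python3 look.py 9
```

```text
21.9 pos [ 0.5706 -0.3575  0.0215] yaw -112.15 q6 70.0 F [-1.39 -0.44  4.09] Tz [0.167 0.205 0.254 0.288 0.301 0.234] mean 0.242 je 0.258 w 0.0117 Ftool [-1.12  0.93 -4.09]
21.9 [-42.1  42.6  66.    0.   71.4  70. ] [ 0.5706 -0.3575  0.0215] yaw -112.1469650731983
handle 0.69 [283.9 315.7] [ 0.5689 -0.3561  0.076 ]
handle_end 0.61 [219.3 313. ] [ 0.5963 -0.3662  0.076 ]
valve 0.84 [228.2 321.3] [ 0.5648 -0.3579  0.    ]
sil 0.55 4163 ((316.8896484375, 285.5169677734375), (141.17112731933594, 31.19826889038086), 89.39690399169922)
```

The needle is firmly seated: Tz rose steadily over the last 0.25 rad to about 0.27 N m, against a level near 0 to -0.04 N m before. I'll let go so the handle springs back to first touch, then measure its angle.

Call:
move_arm --pt "0 0 0 0" --pt "0 0 0 0" --pt "0 0 0 0" --pt "0 0 0 0" --pt "0 0 0 0" --pt "0 0 0 0" --pt "0 0 0 0" --pt "0 0 0 0" --grip 0

```text
time_s: 22.95
position: [0.5705, -0.3578, 0.0214]
tool_rot: [[0.926, -0.378, 0.0], [-0.378, -0.926, -0.0], [0.0, 0.0, -1.0]]
ft_force: [-0.8, -0.3, -0.9]
grip_width: 0.0851
```

```bash
cat > ang.py <<'E'
from h import *
import sys
t=sys.argv[1]; s=env.observe(); im=env.get_image('wrist'); save(im,'a'+t)
R=np.array(s['tool_rot']); yaw=np.degrees(np.arctan2(R[1,1],R[0,1]))
print(round(s['time_s'],2),np.round(s['position'],4),'yaw %.2f'%yaw,'Tz',np.round(s['wrist_torque'][2],3))
for k in range(2):
  for r in env.silhouettes('wrist','handle')[:1]:
    m=r['region'].astype(np.uint8); ys,xs=np.nonzero(m)
    P=[]
    for y in range(ys.min(),ys.max()+1):
        x=xs[ys==y]
        if len(x)>5: P.append([y,x.min(),x.max(),len(x)])
    P=np.array(P); n=len(P); 
    print('sil',round(r['conf'],2),m.sum(),'rows',P[0,0],P[-1,0])
    # all at top z
    for lab,col in(('L',1),('R',2)):
        i=slice(int(n*.2),int(n*.9)); W=np.array([atz('wrist',(a,b),.089,s) for a,b in zip(P[i,0],P[i,col])])
        d=np.polyfit(W@R[:,0],W@R[:,1],1)[0]; print(lab,'bar angle rel tool x: %.2f deg'%np.degrees(np.arctan(d)))
h=[p['point'] for p in env.tip_of('wrist','handle_end')[:1]]; print('end',h)
cv2.imwrite('pics/a%sc.png'%t,cv2.resize(im[180:380,220:420][:,:,::-1],None,fx=3,fy=3,interpolation=2))
E
python3 ang.py 1
```

```text
22.95 [ 0.5705 -0.3578  0.0214] yaw -112.19 Tz 0.011
sil 0.84 4512 rows 216 355
L bar angle rel tool x: -11.29 deg
R bar angle rel tool x: -8.99 deg
sil 0.84 4512 rows 216 355
L bar angle rel tool x: -11.29 deg
R bar angle rel tool x: -8.99 deg
end [[198.0, 142.6]]
```

View pics/a1c.png

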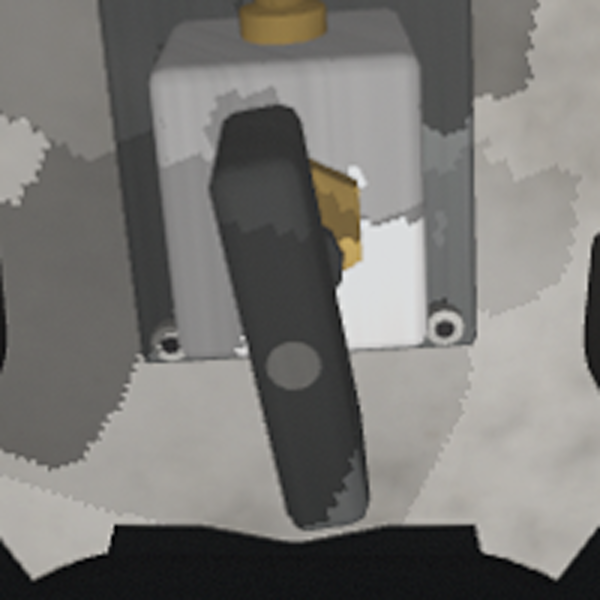

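Call:
move_arm --pt "0 0 0 -0.1" --pt "0 0 0 -0.18" --pt "0 0 0 -0.18" --pt "0 0 0 -0.18" --pt "0 0 0 -0.18"

```text
time_s: 23.65
position: [0.5705, -0.3578, 0.0214]
tool_rot: [[0.978, -0.207, 0.0], [-0.207, -0.978, -0.0], [0.0, 0.0, -1.0]]
ft_force: [-0.1, -1.2, -0.1]
grip_width: 0.0856
```

```bash
python3 ang.py 2
```

```text
23.65 [ 0.5705 -0.3578  0.0214] yaw -101.96 Tz 0.054
sil 0.58 4309 rows 214 357
L bar angle rel tool x: -0.98 deg
R bar angle rel tool x: 0.15 deg
sil 0.58 4309 rows 214 357
L bar angle rel tool x: -0.98 deg
R bar angle rel tool x: 0.15 deg
end [[219.0, 316.9]]
```

View pics/a2c.png

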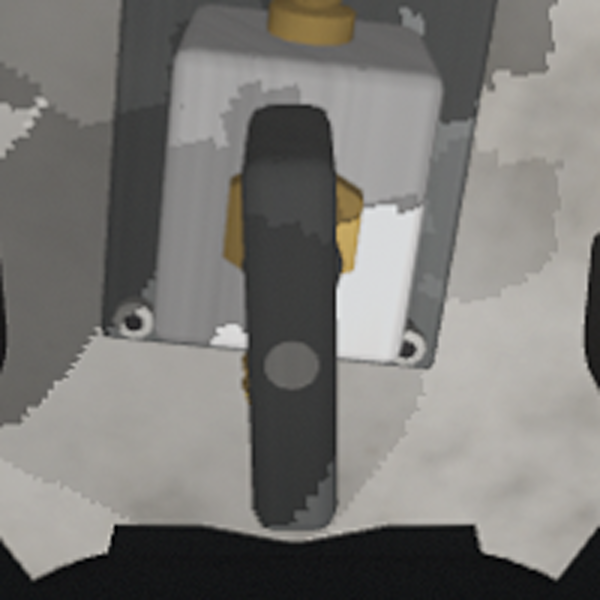

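The bar is square to the tool (about -0.4°) at tool yaw -101.96°, which is my reference for first touch. I'll regrip here and back off a quarter turn plus a small twist allowance.

Call:
move_arm --pt "0 -0.4 0 0" --pt "0 -0.4 0 0" --pt "0 -0.4 0 0" --pt "0 -0.4 0 0" --pt "0 -0.4 0 0" --pt "0 -0.4 0 0" --pt "0 -0.4 0 0" --pt "0 -0.4 0 0" --pt "0 -0.4 0 0" --pt "0 -0.4 0 0" --pt "0 -0.4 0 0" --pt "0 -0.4 0 0" --grip 1

```text
time_s: 25.05
position: [0.5706, -0.3574, 0.0216]
tool_rot: [[0.979, -0.206, 0.0], [-0.206, -0.979, -0.0], [0.0, 0.0, -1.0]]
ft_force: [-1.1, 1.3, 4.1]
grip_width: 0.0114
```

```bash
python3 tq.py 4
```

```text
25.2 pos [ 0.5706 -0.3574  0.0216] yaw -101.87 q6 59.8 F [-1.14  1.66  4.79] Tz [-0.021  0.028 -0.038 -0.024] mean -0.014 je 0.001 w 0.0117 Ftool [-1.45 -1.39 -4.79]
```

Call:
move_arm --pt "0 0 0 -0.1" --pt "0 0 0 -0.2" --pt "0 0 0 -0.3" --pt "0 0 0 -0.4" --pt "0 0 0 -0.5" --pt "0 0 0 -0.6" --pt "0 0 0 -0.7" --pt "0 0 0 -0.8" --pt "0 0 0 -0.9" --pt "0 0 0 -1.0" --pt "0 0 0 -1.1" --pt "0 0 0 -1.2" --pt "0 0 0 -1.3" --pt "0 0 0 -1.4" --pt "0 0 0 -1.5" --pt "0 0 0 -1.57" --pt "0 0 0 -1.61" --pt "0 0 0 -1.61" --pt "0 0 0 -1.61"

```text
time_s: 27.1
position: [0.5695, -0.3559, 0.0215]
tool_rot: [[0.167, 0.986, -0.003], [0.986, -0.167, 0.003], [0.002, -0.003, -1.0]]
ft_force: [-8.2, 7.6, 8.2]
grip_width: 0.0118
```

```bash
python3 tq.py 3
```

```text
27.2 pos [ 0.5695 -0.3559  0.0215] yaw -9.60 q6 -32.5 F [-7.39  7.63  8.79] Tz [0.029 0.023 0.014] mean 0.022 je 0.019 w 0.0116 Ftool [ 6.32 -8.59 -8.74]
```

Call:
move_arm --pt "0 0 0 0" --pt "0 0 0 0" --pt "0 0 0 0" --pt "0 0 0 0" --pt "0 0 0 0" --pt "0 0 0 0" --pt "0 0 0 0" --pt "0 0 0 0" --grip 0

```text
time_s: 28.0
position: [0.5706, -0.3574, 0.0214]
tool_rot: [[0.167, 0.986, 0.0], [0.986, -0.167, -0.0], [-0.0, 0.0, -1.0]]
ft_force: [-1.4, 0.7, -0.7]
grip_width: 0.0854
```

Call:
move_arm --pt "0 0 0 0.04" --pt "0 0 0 0.04" --pt "0 0 0 0.04"

```text
time_s: 28.3
position: [0.5706, -0.3574, 0.0214]
tool_rot: [[0.206, 0.979, -0.0], [0.979, -0.206, -0.0], [-0.0, -0.0, -1.0]]
ft_force: [-0.3, -0.3, -0.5]
grip_width: 0.0851
```

```bash
python3 ang.py 3
```

```text
28.3 [ 0.5706 -0.3574  0.0214] yaw -11.86 Tz -0.004
sil 0.96 4293 rows 212 353
L bar angle rel tool x: -2.59 deg
R bar angle rel tool x: -1.87 deg
sil 0.96 4293 rows 212 353
L bar angle rel tool x: -2.59 deg
R bar angle rel tool x: -1.87 deg
end [[217.6, 311.7]]
```

View pics/a3c.png

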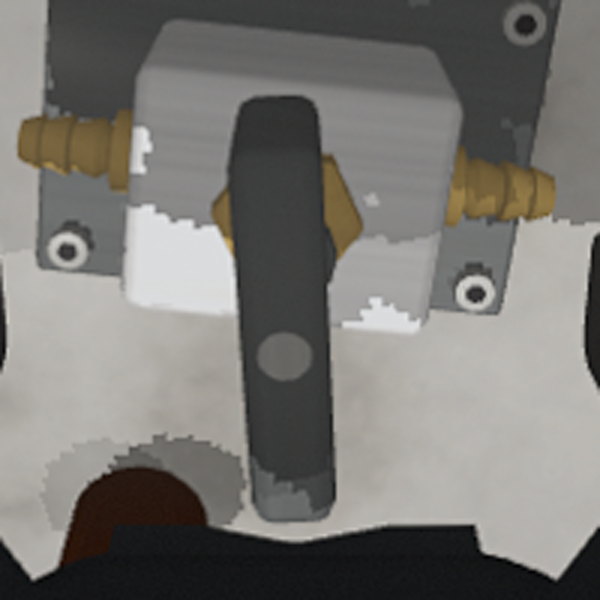

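Change from the reference is (-11.86+2.2) - (-101.96+0.4) ≈ 91.9°. That is within 2° of a quarter turn, so no correction is needed. I'll retreat straight up and check the scene.

Call:
move_arm --pt "0 0 -20 0" --pt "0 0 -50 0" --pt "0 0 -90 0" --pt "0 0 -130 0" --pt "0 0 -150 0" --pt "0 0 -150 0" --pt "0 0 -150 0" --pt "0 0 -150 0"

```text
time_s: 29.3
position: [0.5701, -0.357, 0.1695]
tool_rot: [[0.206, 0.978, -0.002], [0.978, -0.206, 0.002], [0.002, -0.003, -1.0]]
ft_force: [-0.7, -0.2, -0.5]
grip_width: 0.0853
```

```bash
python3 ang.py 4; python3 - <<'E'
from h import *
save(env.get_image('scene'),'sceneF'); 
env.get_image('top')
for n in ['lens_tube','vial','dropper_bottle']:
    for c in ['scene','top']:
        for t in env.tip_of(c,n)[:1]: print(n,c,round(t['conf'],2),np.round(atz(c,t['point'],0),4))
s=env.observe(); print(np.round(s['ft_force'],2),s['time_s'])
E
```

```text
29.3 [ 0.5701 -0.357   0.1695] yaw -11.92 Tz -0.057
sil 0.56 964 rows 161 229
L bar angle rel tool x: -1.53 deg
R bar angle rel tool x: -2.59 deg
sil 0.56 964 rows 161 229
L bar angle rel tool x: -1.53 deg
R bar angle rel tool x: -2.59 deg
end [[157.8, 315.7]]
lens_tube scene 0.51 [ 0.6242 -0.275   0.    ]
lens_tube top 0.54 [ 0.6339 -0.2718  0.    ]
vial scene 0.68 [ 0.6793 -0.2861  0.    ]
vial top 0.73 [ 0.5721 -0.3539  0.    ]
dropper_bottle scene 0.84 [ 0.5084 -0.4578  0.    ]
dropper_bottle top 0.88 [ 0.5179 -0.454   0.    ]
[ 0.6  -0.02  0.03] 29.9
```

View pics/a4.png

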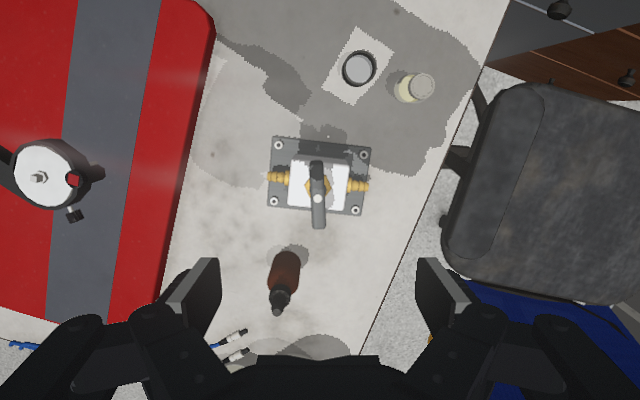

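View pics/sceneF.png

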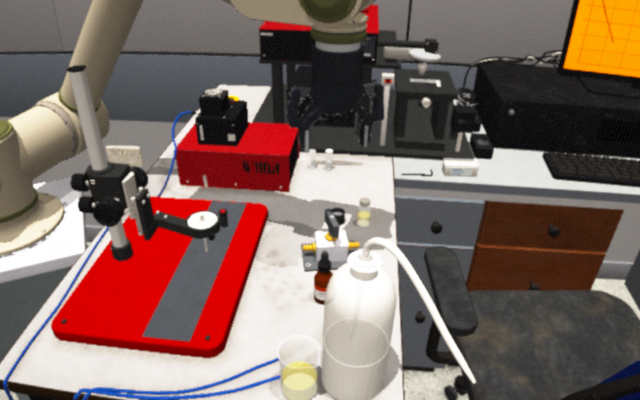

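The wrist view shows the bar at (195, 317), across the block, with the vial (88, 415), lens tube (68, 359) and bottle (280, 283) standing upright where they were. The arm is clear, so I'm handing in.

```bash
python3 -c "
from rig import env
print(env.close_job())"
```

```text
the job is handed in; nothing more can be done
None
```

The purge needle valve is set about a quarter turn open. I handed the job in at about 30 s, with the arm about 15 cm above the valve and touching nothing.

- **Seating:** I turned the handle clockwise about 3.26 rad (tool angle). The wrist torque rose steadily over the last 0.25 rad to about 0.27 N m. That is past the firm level of 0.13 N m and well below the 0.55 N m that crushes the seat.
- **Backing off:** I let go so the handle sprang back to first touch and measured its angle. I then regripped, turned it back anticlockwise and let go.
- **Opening:** The wrist camera puts the bar about 92° from that first-touch angle, good to about 1°. I took a 2° excess as close enough and did not correct it. A second look from higher up agreed.
- **Bystanders:** The lens tube, vial and dropper bottle stand upright where they were. The scene camera put each within about 12 mm of its first reading, the vial being the largest.

**Checks that disagreed or went wrong:**
- The first grip closed on air above the bar. The real fingertips appeared about 40 mm behind the reported TCP, so I went lower before gripping.
- The torque reading is noisy, about ±0.04 N m. The running drag before the seat read near zero or slightly negative instead of +0.04 N m.
- In the final check, the network's top-camera hit for the vial landed on the valve. The scene and wrist views both show the vial still standing where it was.

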